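# Seat a drilling template on its locating pins and latch it

### The job

Fit the drilling template onto the pin board: pick it up by its wooden bar, rest it gently on the two locating pins and slide it about in light contact until both holes drop over the pins and it lies flush on the board. Then slide the latch fully home over the template's edge and let go. Nothing may be forced or dropped (the contact forces of the template on board and pins, all added up, stay below 60 N), and leave the other things on the worktop where they are.

Things in the scene. Friction and masses are not known exactly. Their poses are not given: they have to be found in the camera images.
- template: Loose aluminium drilling template, plate 110 (x) x 140 (y) x 8 mm, about 0.35 kg. Origin: centre of its underside; z up. Two through holes, 11.6 mm diameter, at x = 0, y = +50 and -50 mm. Wooden grip bar on its middle, 22 (x) x 60 (y) mm, from 8 to 48 mm above the underside. The six small brass discs are no holes. A half turn makes no difference.
- template_grip (a point): middle of the wooden bar on the template, 36 mm above the plate's underside; axes as the template's. Grip across its 22 mm width (x).
- pin_board: Plywood board fastened to the worktop, 160 (x) x 210 (y) mm, y = -130 to +80 mm; its top is 18 mm above the worktop. Origin: on the underside, below the middle of the pin area; z up. A 64 mm wide channel along y holds a dark steel bar with the two pins (see pin_area). Seated, the template's origin lies 18 mm above this origin, at y = 0 and at the x of the pins, its y along the board's y.
- pin_area (a point): Board top over the board's origin; axes as the board's. Two steel pins at y = +50 and -50 mm, 10 mm diameter, end 12 mm above this level; the last 2.5 mm taper to 7.6 mm diameter. Their bar is clamped immovably parallel to y but at an unreported x: both pins share one x between -18 and +18 mm, to be seen or felt for. Off the pins' x the template only stands on the pins, 12 mm too high.
- latch (a joint): Travel of the slide latch at the board's -y end, m: 0 open, 0.030 home, moving towards the board's +y. Its flat steel tongue, 30 mm wide, runs 10 mm above the board's top; its tip is at board y = -78 mm open, -48 mm home, over the edge of the seated template (near y = -70). About 2.5 N of friction; stays where left. The guides beside it reach 14 mm above the board.
- latch_knob (a point): middle of the latch's upright black round knob, 18 mm diameter, at board x = 0, 35 mm above the board's top (knob spans 20 to 50 mm above it); axes as the pin board's; moves with the latch. It can be pinched from above or pushed along the board's +y.
- marker: bystander: marker pen 128 mm long, 18 mm thick, lying between template and board. Origin: middle of its underside.
- nail_tin: bystander: round tin, 73 mm diameter, 60 mm tall. Origin: centre of its underside.

How it is judged:
On the way, in this order (a step that is already met when the one before it is completed fails the run):
1. the template lies flush on the board with both holes over the pins (z of template in the frame of pin_board between 0.015 and 0.0205 m and x of template in the frame of pin_board between -0.023 and 0.023 m and y of template in the frame of pin_board between -0.006 and 0.006 m and angle between the z axis of template and the z axis of pin_board, either way round below 0.035 rad and angle between the y axis of template and the y axis of pin_board, either way round below 0.07 rad), for 0.2 s.
2. the latch is slid home over the template (all of step 1 and value of joint latch above 0.025 m), for 0.2 s.
At the end, for the whole second after the job is handed in: Template at rest over both pins: underside within 2.5 mm of the board's top, 0.035 rad of flat, 0.07 rad of the board's direction, 6 mm (y) and 23 mm (x) of the board's middle; latch over 25 mm home; marker and tin within 30 mm of their starts (all of step 2 and linear speed of template below 0.02 m/s and distance of each of marker, nail_tin from where it was at the start of the episode below 0.03 m); the robot touches nothing.
It fails at once if the template bears on the board and pins with more than 60 N, all contacts added up (contact force between template and pin_board above 60 N).
It fails at once if a bystander is moved more than 30 mm (distance of any of marker, nail_tin from where it was at the start of the episode above 0.03 m).
It also fails if it takes over 61 s, if anything falls off the work surface, if the arm or the gripper's body presses on something with over 40 N, if the wrist force passes 120 N, or if a joint passes its speed limit or range.

### The arm

A 7-joint arm with a two-finger parallel gripper is mounted at the origin on a cart in front of the work surface, level with it; the furniture and walls round the work are solid. World frame = base frame: x ahead of the robot, y to its left, z up, the work surface at z = 0. Lengths are in m, angles in rad, forces in N, time in s.
With the tool pointing down it reaches from about 0.425 to 0.95 m from the base axis. Payload 4.7 kg.
Tool frame: the origin (TCP) lies on the centre line of the jaws, within the pads' length; the fingertips stand robot.nose_length ahead of it and the grasp point (between the pads) lies 8 mm behind it (robot.nose_length is the distance from the TCP to the fingertips, in m); z points along the fingers, x is the direction in which the jaws open and shut, and the axes are right-handed (so a half turn about z gives the same grasp; the last joint's range is limited). The gripper opens to 85 mm and grips with 20 to 120 N. Pads are 22 mm wide; open, the fingers measure 114 mm over their backs; the gripper's body (76 mm by 85 mm) begins 54 mm behind the grasp point. The pads swing forward as they close: fully open they stand 13 mm farther back than shut.
Start: joints at [-1.33, 0.469, -0.049, 1.532, 0.024, 1.141, -0.082], TCP at [0.18, 0.651, 0.242] pointing down, gripper open.
Joint ranges: [-2.59, 2.59], [-0.33, 1.99], [-1.39, 1.29], [0.1, 2.45], [-1.04, 4.18], [0.21, 1.99], [-2.66, 2.66]. Speed limits (rad/s): [2.57, 2.57, 3.14, 3.14, 3.14, 3.14, 3.14].

### API

Orientations are given as [roll, pitch, yaw] about the fixed x, y, z axes, in that order (R = Rz(yaw) Ry(pitch) Rx(roll)).
In Python, from plant import robot gives the robot as it stands. Calls block until the motion is done:
- robot.goto(position, orientation): joint-space move of the TCP to a pose.
- robot.move_straight(position, vel=0.15, attitude=None, contact_N=None): straight line of the TCP; attitude=None keeps the orientation; vel is the mean speed in m/s. With contact_N (N) it stops when the force on the tool has changed by that much, and returns True; else False.
- robot.move_joints(angles): joint-space move.
- robot.grip(opening, strength=None): opening from 0.0 (shut) to 1.0 (fully open); strength is the grip in N (None keeps the last); returns when the fingers have stopped.
- robot.sleep(seconds).
- robot.inverse_kinematics(position, orientation): joint angles nearest the present ones, or None.
- robot.sense(): the state.
- robot.grab_frame(name): name is "side" or "top" or "wrist"; returns a dict with "image" (480x640x3 uint8, red, green, blue), "range_z" (480x640 float32, m along the optical axis (not along the pixel's ray), 0 where there is no reading), "fx", "fy", "cx", "cy" (pixels), "R" (3x3) and "t" (3): a world point X has camera coordinates R X + t. Camera axes: x right, y down, z forward; pixel columns grow to the right and rows downward; lengths in m; the calibration is good to about 2 mm. A picture is of the moment at which its call begins.
A pose or a line that the arm cannot do raises robot.IKError and nothing moves.
- robot.close_job(): hands the job in, once; it reports no verdict.
The state is a dict: "t": time; "joint_pos": joint angles; "joint_velocities": joint speeds; "effort": joint torques, N m; "tcp_pos": TCP position; "tcp_rot": TCP orientation; "wrist_force": force on the tool from outside, world axes, zero at the start; "torque": the same for the moment, N m; "opening": opening from 0.0 (shut) to 1.0 (fully open).
Only numpy, scipy, OpenCV 4.12 (cv2) and the standard library are available. Lean on these libraries where they do the work, as an engineer would, in place of code of your own. Each camera call takes 0.05 s, during which the arm holds its last target. There are 200 camera calls.

## Working session

There is one attempt and no reset: what is moved stays moved. The work goes in short steps, each a Python script; the robot and the scene stay as the last script left them, time stands still between calls to the robot, and variables do not carry over. Pictures are saved under pics/ and viewed, about 8 in all and at most 12, crops included, and the job is handed in when it is done.

```bash
ls; mkdir -p pics
cat > h.py <<'E'
import numpy as np, cv2
from plant import robot
def px2w(f,u,v,z=None):
    """pixel -> world by depth (z None) or by plane of height z"""
    ray=np.array([(u-f['cx'])/f['fx'],(v-f['cy'])/f['fy'],1.])
    R,t=np.array(f['R']),np.array(f['t']); c=-R.T@t; d=R.T@ray
    if z is None: return c+d*np.median(f['range_z'][int(v)-1:int(v)+2,int(u)-1:int(u)+2])
    return c+d*(z-c[2])/d[2]
def save(f,name,crop=None,s=1):
    im=f['image'][...,::-1]
    if crop: a,b,c,d=crop; im=im[b:d,a:c]
    cv2.imwrite('pics/'+name,cv2.resize(im,None,fx=s,fy=s,interpolation=cv2.INTER_CUBIC))
E
python3 - <<'E'
from h import *
import pickle
for n in ['top','side']:
    f=robot.grab_frame(n); save(f,n+'0.png'); pickle.dump(f,open(n+'0.pkl','wb'))
s=robot.sense(); print(s['tcp_pos'],s['tcp_rot'],robot.nose_length,s['t'],s['wrist_force'],s['opening'])
E
```

```text
pics
[0.1797396  0.65009772 0.24135163] [3.14152456e+00 1.79484901e-03 1.30106725e+00] 0.011 0.1 [-0.26372045  0.04060858  0.38907277] 0.9986065249502192
```

View pics/top0.png

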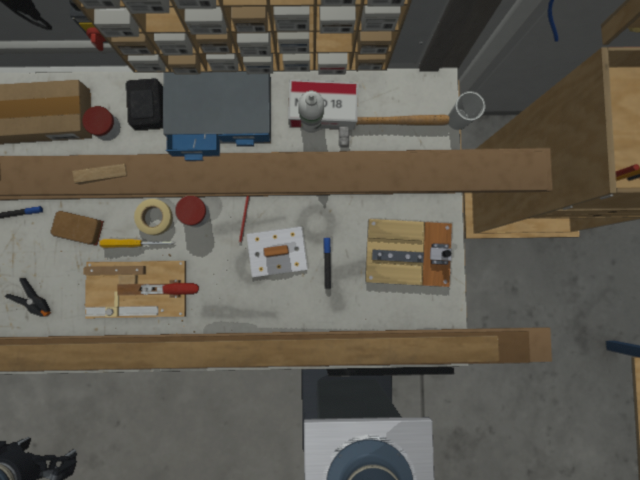

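View pics/side0.png

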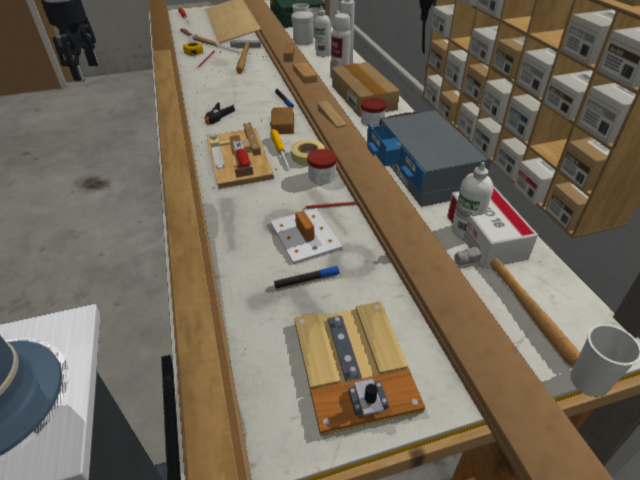

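Run:
```python
from h import *
import pickle
f=pickle.load(open('top0.pkl','rb'))
save(f,'top0c.png',(230,200,470,310),3.3)
for n,u,v in [('beam1',300,175),('beam2',300,350),('beam2e',540,350),('marker',328,262),('bar',276,251),('plate',262,265),('table',350,300),('board',380,275),('pin bar',398,258),('knob',446,254),('arm',380,465),('tin?',190,211),('hmr',318,220),('shelf',560,180),('plat',390,390)]: print(n,px2w(f,u,v).round(3))
print(-np.array(f['R']).T@f['t'])
```

```text
beam1 [0.761 0.161 0.035]
beam2 [0.331 0.166 0.033]
beam2e [ 0.318 -0.43   0.012]
marker [0.544 0.094 0.014]
bar [0.572 0.221 0.049]
plate [0.539 0.26  0.007]
table [0.448 0.04  0.002]
board [ 0.51  -0.035  0.018]
pin bar [ 0.552 -0.082  0.016]
knob [ 0.557 -0.188  0.068]
arm [ 0.062 -0.02   0.05 ]
tin? [0.671 0.428 0.059]
hmr [ 0.652  0.117 -0.   ]
shelf [ 0.751 -0.518 -0.018]
plat [ 0.063 -0.17  -0.714]
[0.49833862 0.13802451 1.21480092]
```

View pics/top0c.png

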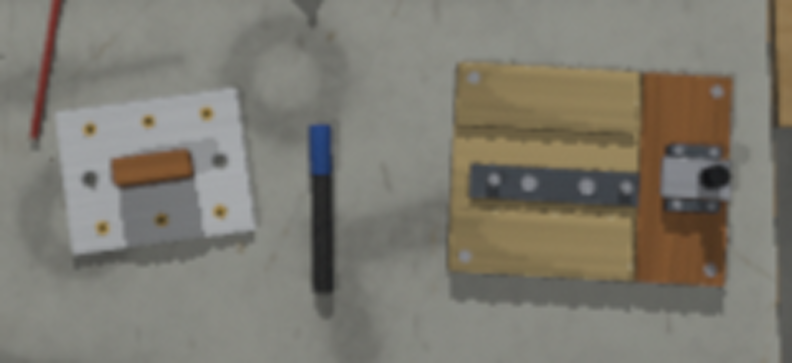

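```bash
cat > m1.py <<'E'
from h import *
import pickle
f=pickle.load(open('top0.pkl','rb'))
P=lambda u,v,z: px2w(f,u/3.3+230-.35,v/3.3+200-.35,z)[:2]
h=[P(90,178,.008),P(220,160,.008)]; print('holes',h,np.linalg.norm(h[0]-h[1])); d=h[0]-h[1]; print('tmpl c',sum(h)/2,'y dir',np.arctan2(-d[0],d[1]))
c=[P(457,62,.018),P(733,76,.018),P(723,287,.018),P(448,272,.018)]
print([np.linalg.norm(c[i]-c[i-1]) for i in range(4)])
yd=(c[0]+c[3]-c[1]-c[2]); a=np.arctan2(-yd[0],yd[1]); yd/=np.linalg.norm(yd); xd=np.array([yd[1],-yd[0]])
o=sum(c)/4+.025*yd; print('board o',o,'yaw',a)
for n,u,v,z in [('p+',494,180,.03),('p-',627,187,.03),('knob',714,177,.068)]:
    q=P(u,v,z); print(n,q,(q-o)@xd,(q-o)@yd)
E
python3 m1.py
```

```text
holes [array([0.5683135 , 0.27210476]), array([0.58066574, 0.17286712])] 0.10000343128663376
tmpl c [0.57448962 0.22248594] y dir 0.12383437020740659
[np.float64(0.15979319934961245), np.float64(0.21103925301926363), np.float64(0.16081099026437495), np.float64(0.2082879643516454)]
board o [ 0.56721939 -0.08328255] yaw -0.06682663612159268
p+ [ 0.56120972 -0.03314801] -0.009344084288856499 0.0496213341599286
p- [ 0.55451661 -0.13304675] -0.009351326521476997 -0.0505013716123832
knob [ 0.55908701 -0.18803204] -0.0011193786912338248 -0.10505873729760917
```

```bash
python3 - <<'E'
from h import *
import pickle
q=robot.inverse_kinematics([.567,-.083,.26],[np.pi,0,-.067]); print(q)
robot.goto([.567,-.083,.26],[np.pi,0,-.067])
f=robot.grab_frame('wrist'); save(f,'wb.png'); pickle.dump(f,open('wb.pkl','wb'))
robot.goto([.5745,.2225,.20],[np.pi,0,.124])
f=robot.grab_frame('wrist'); save(f,'wt.png'); pickle.dump(f,open('wt.pkl','wb'))
s=robot.sense(); print(s['t'],s['joint_pos'],s['tcp_pos'],s['wrist_force'])
E
python3 -c "
import cv2,numpy as np
cv2.imwrite('pics/w2.png',cv2.resize(np.hstack([cv2.imread('pics/wb.png'),cv2.imread('pics/wt.png')]),(800,300),interpolation=cv2.INTER_AREA))"
```

```text
[-0.546594    0.3540598   0.805756    1.79434581 -0.28257183  1.11287456
  0.28780889]
4.3083 [-0.91946579  0.4710626   0.6712255   1.75732678 -0.33456909  1.02925972
 -0.00671159] [0.57538642 0.2197381  0.20072584] [ 0.90313439 -0.66816519 -0.64604087]
```

View pics/w2.png

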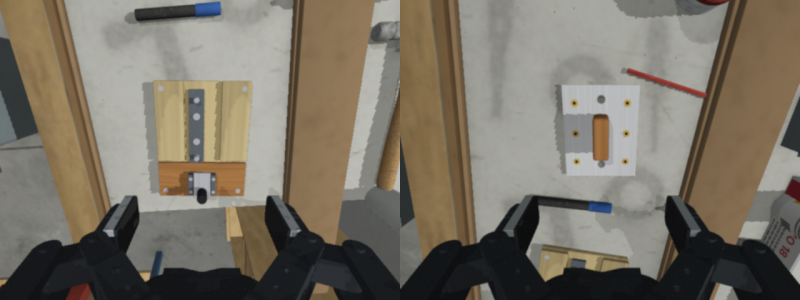

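```bash
python3 -c "
import cv2,numpy as np
a=cv2.imread('pics/wb.png')[120:330,230:420]; b=cv2.imread('pics/wt.png')[120:330,240:400]
b=cv2.copyMakeBorder(b,0,0,0,30,0)
cv2.imwrite('pics/w3.png',cv2.resize(np.hstack([a,b]),None,fx=2.1,fy=2.1,interpolation=cv2.INTER_CUBIC))"
```

```text
(no output)
```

View pics/w3.png

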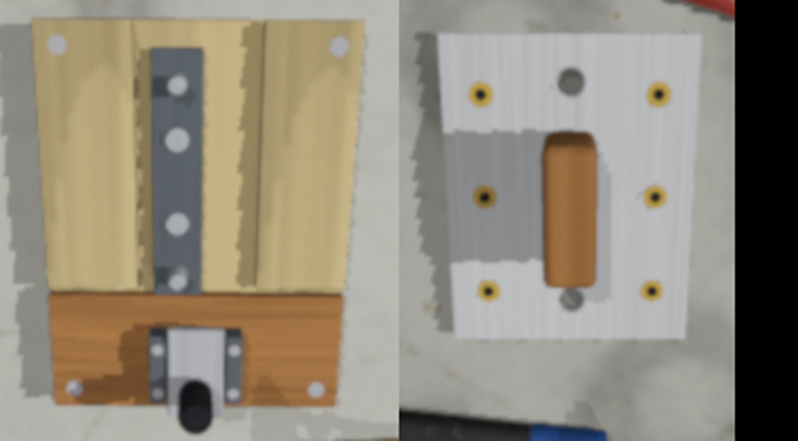

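Run:
```python
from h import *
import pickle
f=pickle.load(open('wb.pkl','rb'))
P=lambda u,v,z: px2w(f,u/2.1+230-.26,v/2.1+120-.26,z)[:2]
c=[P(364,20,.018),P(336,404,.018),P(53,405,.018),P(33,20,.018)]
print([np.linalg.norm(c[i]-c[i-1]) for i in range(4)])
yd=(c[0]+c[3]-c[1]-c[2]); a=np.arctan2(-yd[0],yd[1]); yd/=np.linalg.norm(yd); xd=np.array([yd[1],-yd[0]])
o=sum(c)/4+.025*yd; print('board o',o,'yaw',a)
for n,u,v,z in [('p+',178,85,.03),('p-',178,280,.03),('knob',196,393,.068)]:
    q=P(u,v,z); print(n,q,(q-o)@xd,(q-o)@yd)
g=pickle.load(open('wt.pkl','rb'))
h=[px2w(g,(571-399)/2.1+240-.26,v/2.1+120-.26,.008)[:2] for v in (82,299)]
d=h[0]-h[1];print('holes',h,np.linalg.norm(d),sum(h)/2,np.arctan2(-d[0],d[1]))
```

```text
[np.float64(0.157900809861535), np.float64(0.20746207524593438), np.float64(0.16057832649069698), np.float64(0.20821853940334922)]
board o [ 0.56801624 -0.08623615] yaw -0.07329539131228148
p+ [ 0.56225463 -0.03599176] -0.00942552567018111 0.049687562918900155
p- [ 0.55522845 -0.13452063] -0.009217588503917974 -0.049091292643348765
knob [ 0.56169883 -0.17971208] 0.0005447836055450875 -0.09368758483654267
holes [array([0.56853622, 0.26974613]), array([0.58051205, 0.17110472])] 0.09936572446295157 [0.57452414 0.22042543] 0.12081653709057101
```

Run:
```python
from h import *
S=lambda n:(lambda s:print(n,round(s['t'],2),s['tcp_pos'].round(4),s['tcp_rot'].round(4),s['wrist_force'].round(2),s['torque'].round(2),round(s['opening'],3)))(robot.sense())
A=[np.pi,0,.1225]
robot.move_straight([.5745,.2215,.09],attitude=A); robot.grip(0.6)
print(robot.move_straight([.5745,.2215,.029],vel=.06,contact_N=8)); S('down')
robot.grip(0,50); S('grip')
robot.move_straight([.5745,.2215,.13],vel=.1); S('lift')
if robot.sense()['opening']>.1:
    T=np.array([.5583,-.0842]); B=[np.pi,0,.1225-.191]
    robot.move_straight([*T,.13],vel=.15,attitude=B); 
    robot.move_straight([*T,.075],vel=.08); robot.sleep(.3); S('above')
    save(robot.grab_frame('wrist'),'held.png')
    print(robot.move_straight([*T,.048],vel=.015,contact_N=3)); S('contact'); robot.sleep(.3); S('c2')
```

```text
False
down 6.79 [0.5749 0.2216 0.0294] [-3.1414e+00 -9.0000e-04  1.2240e-01] [ 0.03  0.1  -0.21] [-0.   -0.01 -0.  ] 0.603
grip 7.16 [0.5748 0.2217 0.0295] [-3.1412e+00 -8.0000e-04  1.2260e-01] [-0.37  0.25  2.73] [-0.01  0.09  0.05] 0.251
lift 8.32 [0.5739 0.2214 0.1292] [3.1411e+00 1.5000e-03 1.2260e-01] [-0.31  0.32 -2.89] [0.   0.02 0.04] 0.251
above 11.64 [ 0.5585 -0.0842  0.0754] [-3.1414e+00 -8.0000e-04 -6.8400e-02] [ 0.    0.1  -2.24] [-0.03  0.01 -0.03] 0.245
False
contact 13.64 [ 0.5583 -0.0842  0.048 ] [ 3.1416e+00 -1.0000e-04 -6.8600e-02] [ 0.45 -0.1  -3.09] [-0.09  0.07 -0.07] 0.252
c2 13.94 [ 0.5583 -0.0842  0.048 ] [ 3.1416  0.     -0.0686] [-1.17 -0.   -3.05] [-0.02  0.11  0.  ] 0.25
```

View pics/held.png

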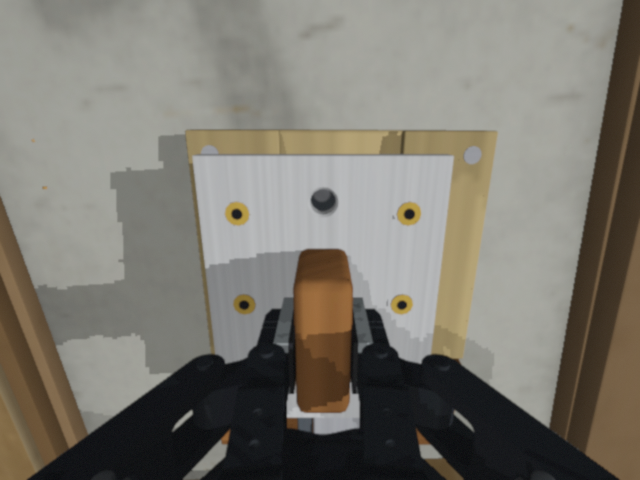

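Run:
```python
from h import *
S=lambda n:(lambda s:print(n,round(s['t'],2),s['tcp_pos'].round(4),s['wrist_force'].round(2),s['torque'].round(2),round(s['opening'],3)))(robot.sense())
T=np.array([.5583,-.0842])
print(robot.move_straight([*T,.0435],vel=.01,contact_N=4)); S('contact'); robot.sleep(.2); S('c2')
f=robot.grab_frame('wrist'); save(f,'seat_w.png')
for p in [(235,230),(410,230),(203,152+40),(470,250)]: print(px2w(f,*p).round(4))
f=robot.grab_frame('side'); save(f,'seat.png',(270,280,450,440),4)
```

```text
True
contact 14.18 [ 0.5583 -0.0843  0.0474] [0.64 0.35 5.33] [ 0.11  0.04 -0.02] 0.249
c2 14.38 [ 0.5583 -0.0843  0.0475] [-0.44  0.76  6.35] [ 0.05  0.06 -0.01] 0.251
[ 0.5218 -0.0459  0.0259]
[ 0.6004 -0.0512  0.0257]
[ 0.5104 -0.0279  0.0257]
[ 0.6313 -0.0658  0.0178]
```

View pics/seat.png

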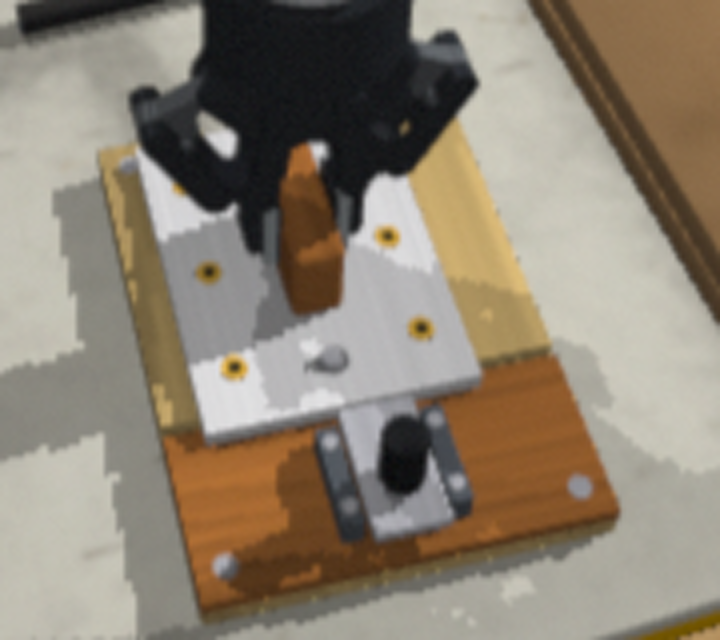

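Run:
```python
from h import *
import pickle
S=lambda n:(lambda s:print(n,round(s['t'],2),s['tcp_pos'].round(4),s['wrist_force'].round(2),round(s['opening'],3)))(robot.sense())
for n,(u0,u1,v0,v1) in {'top0':(430,460,240,270),'wb':(290,350,280,330)}.items():
    f=pickle.load(open(n+'.pkl','rb'))
    Q=np.array([px2w(f,u,v) for u in range(u0,u1) for v in range(v0,v1)]); K=Q[(Q[:,2]>.06)&(Q[:,2]<.08)]
    print(n,len(K),K.mean(0).round(4),K.min(0).round(4),K.max(0).round(4))
robot.grip(.6); S('open')
robot.move_straight([.5583,-.0842,.13],vel=.12); S('up')
f=robot.grab_frame('side'); save(f,'rel.png',(270,280,450,440),4)
```

```text
top0 41 [ 0.5592 -0.1908  0.0666] [ 0.5525 -0.1986  0.0637] [ 0.5672 -0.1842  0.0688]
wb 237 [ 0.5599 -0.1932  0.0662] [ 0.5512 -0.2031  0.06  ] [ 0.5682 -0.186   0.0681]
open 14.88 [ 0.5567 -0.084   0.0461] [0.39 0.07 0.95] 0.598
up 15.73 [ 0.5577 -0.0839  0.1294] [-0.32  0.12  0.01] 0.602
```

Run:
```python
from h import *
S=lambda n:(lambda s:print(n,round(s['t'],2),s['tcp_pos'].round(4),s['wrist_force'].round(2),round(s['opening'],3)))(robot.sense())
K=np.array([.5595,-.192]); yd=np.array([np.sin(.069),np.cos(.069)])
A=[np.pi,0,-.069]
robot.move_straight([*K,.13],attitude=A)
print(robot.move_straight([*K,.050],vel=.06,contact_N=6)); S('at knob')
robot.grip(0,25); S('pinch')
p=robot.sense()['tcp_pos'][:2]
print(robot.move_straight([*(p+.032*yd),.050],vel=.03,contact_N=12)); S('slid')
q=robot.sense()['tcp_pos'][:2]; print('travel',(q-p)@yd)
robot.grip(.6); S('open')
robot.move_straight([*q,.15],vel=.12)
robot.goto([.50,.25,.3],[np.pi,0,.1]); S('away')
import pickle
f=robot.grab_frame('side'); save(f,'latch.png',(270,280,450,440),4)
f=robot.grab_frame('top'); pickle.dump(f,open('end.pkl','wb'))
Q=np.array([px2w(f,u,v) for u in range(420,460) for v in range(235,275)]); Kk=Q[(Q[:,2]>.06)&(Q[:,2]<.08)]
print('knob',len(Kk),Kk.mean(0).round(4)); print('plate z',px2w(f,375,268).round(4),px2w(f,425,240).round(4),px2w(f,425,272).round(4))
```

```text
False
at knob 18.13 [ 0.5598 -0.1921  0.0504] [ 0.53 -0.5   0.23] 0.599
pinch 18.52 [ 0.56   -0.192   0.0503] [1.13 0.62 1.81] 0.202
True
slid 19.48 [ 0.5619 -0.1651  0.0503] [ 0.92 -0.01  3.2 ] 0.199
travel 0.026998765127473404
open 19.9 [ 0.5624 -0.1667  0.0505] [-0.08 -0.54 -0.63] 0.599
away 22.51 [0.5004 0.2485 0.2997] [ 0.27 -0.98  0.13] 0.598
knob 43 [ 0.5608 -0.1639  0.0664]
plate z [ 0.5274 -0.0224  0.0234] [ 0.5954 -0.1491  0.0239] [ 0.5156 -0.1459  0.0266]
```

View pics/latch.png

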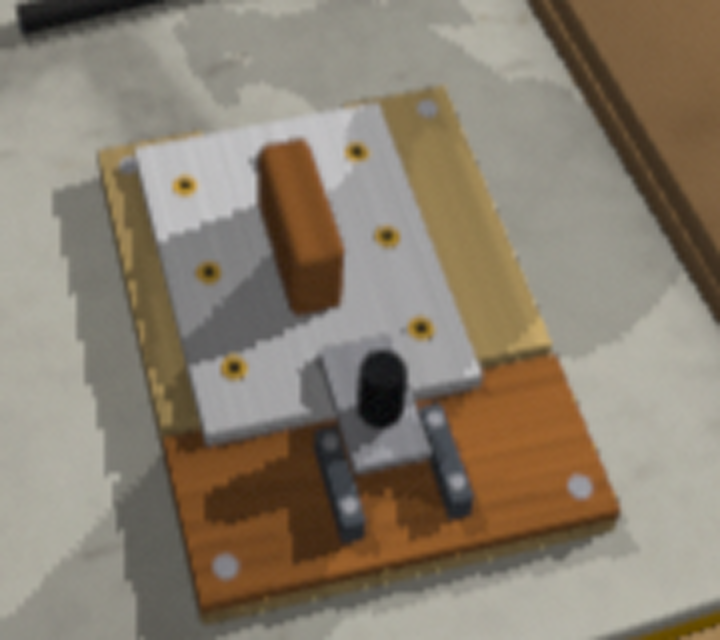

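Run:
```python
from h import *
S=lambda n:(lambda s:print(n,round(s['t'],2),s['tcp_pos'].round(4),s['wrist_force'].round(2),round(s['opening'],3)))(robot.sense())
K=np.array([.5610,-.1645]); yd=np.array([np.sin(.069),np.cos(.069)]); A=[np.pi,0,-.069]
b=K-.04*yd
robot.goto([*b,.15],A); robot.grip(0)
robot.move_straight([*b,.052],vel=.08,contact_N=6)
print(robot.move_straight([*(K-.010*yd),.052],vel=.02,contact_N=15)); S('push')
q=robot.sense()['tcp_pos'][:2]; print('rel to K',(q-K)@yd)
robot.move_straight([*(q-.02*yd),.052],vel=.05); S('back')
robot.move_straight([*(q-.02*yd),.15],vel=.12)
robot.goto([.50,.25,.3],[np.pi,0,.1]); S('away')
f=robot.grab_frame('top')
Q=np.array([px2w(f,u,v) for u in range(420,460) for v in range(235,275)]); Kk=Q[(Q[:,2]>.06)&(Q[:,2]<.08)]
print('knob',len(Kk),Kk.mean(0).round(4)); 
a=f['image'][200:310,230:470,::-1]; g=robot.grab_frame('side')['image'][280:440,270:450,::-1]
cv2.imwrite('pics/end.png',np.vstack([cv2.resize(a,(600,275)),cv2.resize(g,(600,320))]))
```

```text
True
push 27.34 [ 0.5592 -0.1872  0.0521] [ 0.64 -1.01  1.1 ] -0.003
rel to K -0.022718907764234027
back 27.9 [ 0.5577 -0.2074  0.0519] [0.55 0.5  0.42] -0.003
away 30.63 [0.5004 0.2486 0.2998] [ 0.11  0.09 -0.35] 0.002
knob 43 [ 0.5605 -0.1642  0.0661]
```

View pics/end.png

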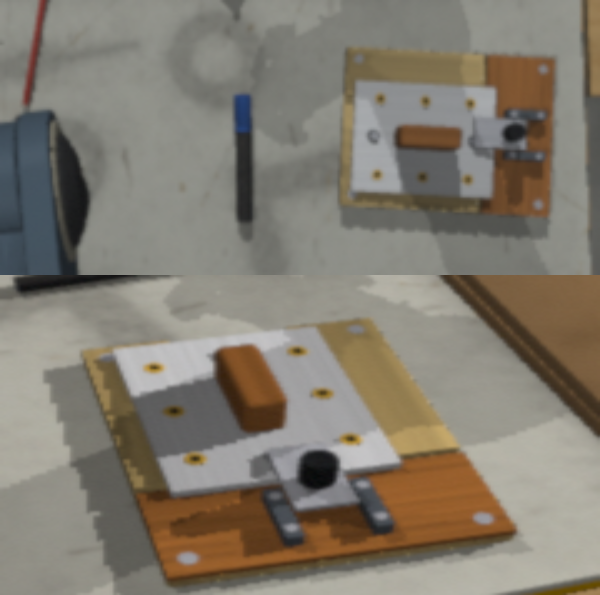

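Run:
```python
from h import *
S=lambda n:(lambda s:print(n,round(s['t'],2),s['tcp_pos'].round(4),s['wrist_force'].round(2),round(s['opening'],3)))(robot.sense())
K=np.array([.5605,-.1642]); yd=np.array([np.sin(.069),np.cos(.069)]); A=[np.pi,0,-.069]
b=K-.035*yd
robot.goto([*b,.15],A)
robot.move_straight([*b,.052],vel=.08,contact_N=6)
robot.move_straight([*(K-.027*yd),.052],vel=.03,contact_N=15)
for d in np.arange(-.026,-.013,.001):
    c=robot.move_straight([*(K+d*yd),.052],vel=.01,contact_N=15); s=robot.sense()
    print(round(d,3),c,round((s['tcp_pos'][:2]-K)@yd,4),s['wrist_force'].round(1),round(s['t'],2))
    if c or np.linalg.norm(s['wrist_force'][:2])>20: break
q=s['tcp_pos'][:2]
robot.move_straight([*(q-.015*yd),.052],vel=.05)
robot.move_straight([*(q-.015*yd),.15],vel=.12)
robot.goto([.50,.25,.3],[np.pi,0,.1]); S('away')
f=robot.grab_frame('top')
Q=np.array([px2w(f,u,v) for u in range(420,460) for v in range(235,275)]); Kk=Q[(Q[:,2]>.06)&(Q[:,2]<.08)]
print('knob',len(Kk),Kk.mean(0).round(4));
```

```text
-0.026 False -0.026 [0.  0.2 0.1] 34.52
-0.025 False -0.025 [-0.1  0.6 -0.2] 34.77
-0.024 False -0.0239 [ 0.5 -0.1  1.1] 35.02
-0.023 False -0.0229 [ 1.  -0.4 -0.3] 35.27
-0.022 False -0.0229 [-0.1 -3.2 -1.4] 35.52
-0.021 False -0.0228 [ 1.1 -4.9 -1.6] 35.77
-0.02 False -0.0228 [ 0.  -7.  -4.1] 36.02
-0.019 False -0.0227 [-0.3 -8.9 -4.3] 36.27
-0.018 False -0.0227 [  0.6 -10.6  -5.1] 36.52
-0.017 False -0.0227 [  0.2 -11.9  -6.8] 36.77
-0.016 False -0.0226 [  0.8 -13.9  -7.1] 37.02
-0.015 False -0.0226 [  1.2 -15.3  -8.5] 37.27
-0.014 False -0.0226 [  1.4 -17.7 -10. ] 37.52
away 40.86 [0.5003 0.2486 0.2998] [-0.12 -0.69 -0.02] 0.005
knob 41 [ 0.5608 -0.1645  0.0659]
```

Run:
```python
from h import *
f=robot.grab_frame('side'); yd=np.array([np.sin(.069),np.cos(.069)]); o=np.array([.5676,-.0848])
P=lambda u,v,z:((px2w(f,u/4+270-.4,v/4+280-.4,z)[:2]-o)@yd).round(4)
print('tip L open/home',P(340,408,.031),P(322,350,.031),'R home',P(388,336,.031))
print('knob top',P(408,423,.068),P(383,358,.068),'pin-',P(332,352,.03))
print('rear edge R',P(450,520,.031),P(426,455,.031),'rear L',P(378,538,.031),P(355,470,.031))
save(f,'tip.png',(335,345,395,405),10)
```

```text
tip L open/home -0.0743 -0.0486 R home -0.0486
knob top -0.1066 -0.0795 pin- -0.0498
rear edge R -0.1267 -0.1004 rear L -0.1272 -0.1
```

View pics/tip.png

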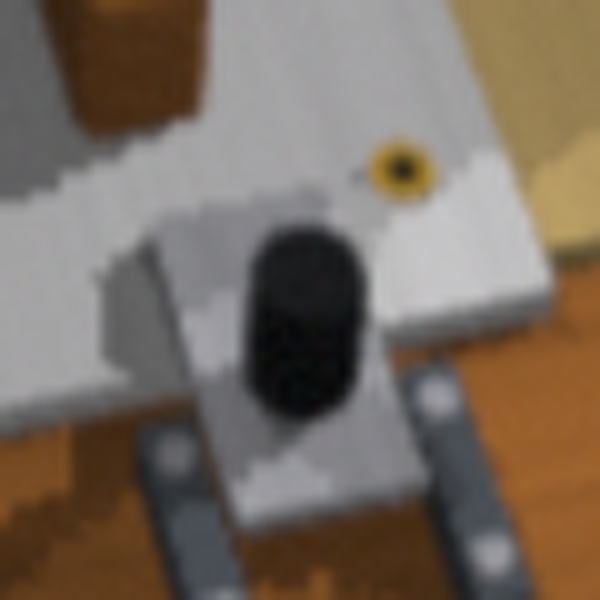

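```bash
python3 -c "
from h import *
print(robot.sense()['t']); robot.close_job()"
```

```text
40.9583
the job is handed in; nothing more can be done
```

The template is seated on both pins, the latch is home against its stop, and I handed the job in at 41 s of the 61 s allowed. The program gave no verdict.

- **Seating:** I picked the template up by its wooden bar and lowered it over the pins, which I measured about 9 mm to the -x side of the board's middle. Both holes dropped on at the first descent, so no sliding search was needed. The seating contact was about 6–9 N on the wrist. The plate's top measured 26 mm above the worktop, which is flush, and a pin showed through its hole.
- **Latch:** I pinched the knob and slid the latch home, then pushed it again from behind as a check. It held firm at about 18 N, against its 2.5 N of friction, so I took it to be at its end stop.
- **Bystanders:** The marker looks unmoved in the closing picture. I never worked near the tin and did not measure it again at the end.

**Disagreement:** the knob's measured travel was only about 27 mm, not 30 mm. The tongue's tip, though, measured at board y = -48.6 mm, against -48 mm for home. I took this to mean the latch started about 3 mm in.

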